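# Set up the hand-fed batch counter and feed the first furniture foot

## Task

Start the next batch at the hand-fed parts counter: turn the batch dial to 8, that is eight clicks clockwise from its off stop, and throw the diverter lever fully over so that the chute feeds the bin in which furniture feet already stand. Then drop the loose foot from the table in through the counting mouth on top of the chute, so that it ends up in that bin. Leave the paper cup and the screwdriver where they are.

Things in the scene. Friction and masses are not known exactly. Their poses are not given: they have to be found in the camera images.
- counter_box: Fixed grey wedge console, 176 mm deep (x) by 160 mm wide (y). Origin under its middle at table height; x points away from the operator, up the slope; z up. Its flat aluminium panel slopes 0.30 rad (17 degrees), 58 mm high at the front (-x) edge, 112 mm at the back; on it the batch dial, beyond that a display strip 3 mm proud.
- dial_grip (a point): Middle of the black bar handle of the batch dial, on its turning axis, 30 mm out from the panel. z = turning axis, out of the panel (square to its slope); x = along the bar to its pointer end (white line). Bar 64 mm long (x; pointer end 7 mm longer), 14 mm thick (y), from 14 to 44 mm out from the panel. Under it a round skirt, 48 mm across, up to 16 mm out, on an 88 mm square white plate, 3 mm.
- dial (a joint): Dial angle, rad: 0 at off, growing clockwise seen from above; 0.5236 (30 degrees) a click, position k at k x 0.5236, 8 at 4.189, last 10; stops just beyond 0 and 10. Pointer at 0 aims down-slope left (7 o'clock from the robot), at 5 up-slope; 11 black ticks, 0, 5, 10 longer. A spring pulls it into each position; about 0.22 N m breaks out, halfway it snaps on. Starts at 0 to 3.
- flip_chute: Fixed drop chute of grey sheet metal on four legs, 226 mm high, 110 mm deep (x), 212 mm wide, 242 mm over the legs (y), far (+x) wall clear. Origin on the table under the middle of the mouth; x away from the operator, y to his left, z up. A piece let go in the mouth slides down the flap inside and falls out of the open underside (90 mm above the table) into the bin under the +y or the -y leg.
- mouth (a point): Middle of the counting mouth, at the top of its black frame, 226 mm above the table; the opening is 102 mm square, the frame 136 mm square outside; axes as flip_chute.
- diverter (a joint): Lever and flap angle, rad; one piece on a shaft along x, 100 mm above the table under the mouth: 0 upright, +0.5 (stop) leaning to the chute's +y, -0.5 (stop) to -y. The flap is in line with the lever and shuts the leg it leans over: leaning to +y sends pieces to the -y bin, leaning to -y to the +y bin. Stays where left; friction 0.25 N m. Starts between -0.3 and 0.3.
- lever_ball (a point): Centre of the black ball, 30 mm across, on top of the diverter lever (10 mm steel rod): 150 mm from the shaft, 105 mm in front (-x) of the mouth's middle, 22 mm clear of the mouth's black frame. Moves in an arc along the chute's y: 250 mm above the table when upright, 232 mm at the stops; about 2 N moves it.
- feet_bin: Fixed dark blue open bin, 200 mm (x) by 104 mm (y), 66 mm high, walls and floor 4 mm, under one leg of the chute (+y or -y) and reaching out in front of it; in its front part stand two furniture feet like the loose one. Origin under its middle at table height; axes as flip_chute.
- glide_bin: The same bin under the other leg, with two flat steel glides in it (38 mm across, 17 mm high). Origin under its middle at table height.
- foot: The loose turned wooden furniture foot, 78 mm tall, about 70 g, standing on the table on its flange (46 mm wide, 9 mm thick); above it a round shank 36 mm thick from 12 to 60 mm, at the top a 28 mm toe with a felt pad. Origin in the middle of the flange's underside, z along the foot.
- paper_cup: White paper cup, 105 mm tall, 80 mm wide at the rim, standing on the table; origin under its middle.
- screwdriver: Black-handled screwdriver, 200 mm long, lying on the table between console and chute, beyond the foot; origin under its middle, x towards the tip.
There are look-alikes about, which are no part of the job. Leave any purple look-alike of the feet_bin alone. Leave any pink look-alike of the foot alone.

How it is judged:
By the outcome, as a careful person would: the job done as asked, in the order asked, and still so for the second after the job is handed in, with the robot touching nothing.
It also fails if it takes over 72 s, if anything falls off the work surface, if the arm or the gripper's body presses on something with over 40 N, if the wrist force passes 120 N, or if a joint passes its speed limit or range.

## Robot

A 7-joint arm with a two-finger parallel gripper is mounted at the origin on the work surface. World frame = base frame: x ahead of the robot, y to its left, z up, the work surface at z = 0. Lengths are in m, angles in rad, forces in N, time in s.
With the tool pointing down it reaches from about 0.425 to 0.875 m from the base axis. Payload 4.7 kg.
Tool frame: the origin (TCP) lies between the finger pads; the fingertips stand 22 mm ahead of it and the grasp point (between the pads) lies 3 mm ahead of it; z points along the fingers, y is the line along which they close (so a half turn about z gives the same grasp; the last joint's range is limited). The gripper opens to 87 mm and grips with 3 to 60 N. Pads are 19 mm wide; open, the fingers measure 117 mm over their backs; the gripper's body (75 mm by 190 mm) begins 51 mm behind the grasp point.
Start: joints at [-1.272, 0.321, -0.07, 1.45, 0.023, 1.371, -0.057], TCP at [0.183, 0.624, 0.245] pointing down, gripper open.
Joint ranges: [-2.86, 2.86], [-0.3, 2.09], [-1.38, 1.24], [0.06, 2.45], [-1.56, 4.7], [0.09, 2.05], [-2.69, 2.69]. Speed limits (rad/s): [2.57, 2.57, 3.14, 3.14, 3.14, 3.14, 3.14].

## Interface

Orientations are given as a rotation vector (axis times angle).
In Python, from bench import ctrl gives the robot as it stands. The module is installed in compiled form; this text tells all that it offers.
- The arm moves only by the tool send_rows, never from a script. Its argument "motion" is a list of rows, each an object with "claw": the opening, from -1 (shut) to 1 (fully open); "slide": the shift along the tool's x, y, z in mm, a list of three; "delta_rot": the turn, a rotation vector about the tool's x, y, z in rad, a list of three. In form: [{"claw": claw, "slide": [x, y, z], "delta_rot": [ax, ay, az]}, ...]. A call has 1 to 5 rows; each row is the pose to reach, as a shift and turn from the pose commanded when the call began, along the tool's axes at that moment; what a row does not reach only later rows make up. A row lasts 1/10 s, in which the tool goes at most 50 mm and 8.59 degrees, less where a joint would pass 70% of its speed; a pose out of reach is approached as far as the arm can. A call with a gripper value outside its range is refused whole. The fingers move at their own pace and stop on an object; "grip_force" is the grip in N (left out, the last holds). Time passes only in rows, so rows that repeat a pose let the fingers close. It gives the time, the measured TCP pose, the force, the opening and the grip force at its end, in the units of the state.
- ctrl.get_state(): the state, without advancing time (a new reading comes with each control period).
- ctrl.get_image(name): name is "scene" or "top" or "wrist"; returns a dict with "color" (384x512x3 uint8, blue, green, red), "fx", "fy", "cx", "cy" (pixels), "pose" (4x4, takes a point from camera to world coordinates). Camera axes: x right, y down, z forward; pixel columns grow to the right and rows downward; lengths in m; the calibration is good to about 2 mm. A picture is of the moment at which its call begins. There is no depth.
- ctrl.close_job(): hands the job in; it is judged then, once.
The state is a dict: "time": time; "joint_positions": joint angles; "qd": joint speeds; "joint_torque": joint torques, N m; "position": TCP position; "tool_rot": TCP orientation; "ft_force": force on the tool from outside, world axes, zero at the start; "torque": the same for the moment, N m; "grip_width": opening from 0.0 (shut) to 1.0 (fully open); "grip_force": force on a finger pad.
Only numpy, scipy, OpenCV 4.12 (cv2) and the standard library are available. Lean on these libraries where they do the work, as an engineer would, in place of code of your own. Each camera call takes 0.05 s, during which the arm holds its last target. There are 200 camera calls.

## Working session

There is one attempt and no reset: what is moved stays moved. The work goes in short steps, Python scripts to look and compute and a tool call to move; the robot and the scene stay as the last step left them, time stands still between calls to the robot, and variables do not carry over. Pictures are saved under pics/ and viewed, at most 11 in all, crops included, and the job is handed in when it is done.

Besides the shell and the picture viewer there is one more tool, called after "Call:" as name(argument=value, ...), one argument or row to a line, values as JSON. send_rows: Moves the arm, as the interface text tells. Its arguments: {"type":"object","properties":{"motion":{"type":"array","items":{"type":"object","properties":{"claw":{"type":"number"},"slide":{"type":"array","items":{"type":"number"}},"delta_rot":{"type":"array","items":{"type":"number"}}}}},"grip_force":{"type":"number"}},"required":["motion"]}

```bash
mkdir -p pics; python3 - <<'E'
from bench import ctrl
import cv2,numpy as np
for n in("scene","top"):
    r=ctrl.get_image(n);cv2.imwrite(f"pics/{n}0.png",r["color"])
    print(n,r["fx"],r["fy"],r["cx"],r["cy"]);print(np.round(r["pose"],4))
s=ctrl.get_state();print(s)
E
```

```text
scene 376.1200799487159 376.1200799487159 250.17468889119783 197.1375327641764
[[-0.6608  0.5804 -0.476   0.9265]
 [ 0.7504  0.5241 -0.4027  0.4155]
 [ 0.0158 -0.6233 -0.7819  0.8638]
 [ 0.      0.      0.      1.    ]]
top 409.8400621676087 409.8400621676087 249.7732081794983 187.1860444708474
[[ 1.1000e-03 -9.8410e-01  1.7750e-01  2.6660e-01]
 [-1.0000e+00 -3.0000e-04  5.0000e-03  4.1400e-02]
 [-4.8000e-03 -1.7750e-01 -9.8410e-01  1.4246e+00]
 [ 0.0000e+00  0.0000e+00  0.0000e+00  1.0000e+00]]
{'time': 0.1, 'joint_positions': array([-1.27191995,  0.32180143, -0.07009683,  1.45154865,  0.02261124,
        1.37080452, -0.0568876 ]), 'qd': array([ 9.50718065e-05, -3.18664825e-03, -6.07533460e-04, -3.20393893e-03,
        1.47606894e-03,  8.85933658e-04, -7.29220949e-05]), 'joint_torque': array([-4.64417353e-04, -4.92566729e+01, -4.06073034e-01, -3.13399673e+01,
       -6.41439389e-02,  3.94294644e-02,  6.91258856e-05]), 'position': array([0.18252522, 0.62336891, 0.243539  ]), 'tool_rot': array([-4.45710043e-01, -3.10965918e+00,  2.77727579e-03]), 'ft_force': array([ 0.17151413, -0.04004903,  0.18577462]), 'torque': array([0.03078816, 0.00349095, 0.03046189]), 'grip_force': 0.0, 'grip_width': 0.9966516100634712}
```

View pics/scene0.png

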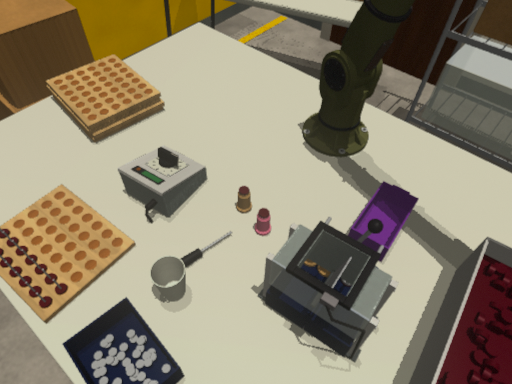

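View pics/top0.png

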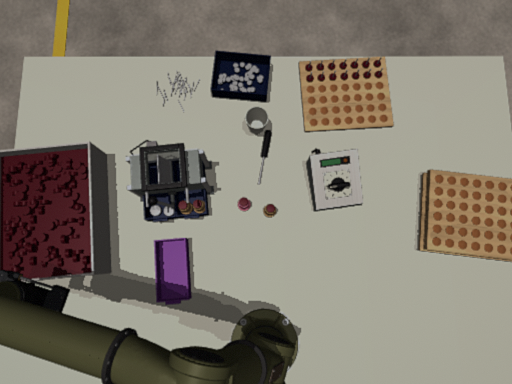

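The top view shows the chute at (168,180), the console at (336,180), the brown foot at (270,210), a pink look-alike at (244,204), the cup at (257,120) and the screwdriver at (264,155). The purple bin is at (173,268). Next I'll enlarge the parts that matter.

```bash
python3 - <<'E'
import cv2,numpy as np
t=cv2.imread("pics/top0.png");s=cv2.imread("pics/scene0.png")
a=cv2.resize(t[130:230,120:220],(400,400),interpolation=cv2.INTER_CUBIC)
b=cv2.resize(t[140:220,295:375],(400,400),interpolation=cv2.INTER_CUBIC)
cv2.imwrite("pics/topc.png",np.hstack([a,b]))
a=cv2.resize(s[200:360,250:410],(400,400),interpolation=cv2.INTER_CUBIC)
b=cv2.resize(s[130:230,110:210],(400,400),interpolation=cv2.INTER_CUBIC)
cv2.imwrite("pics/scc.png",np.hstack([a,b]))
E
```

```text
(no output)
```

View pics/topc.png

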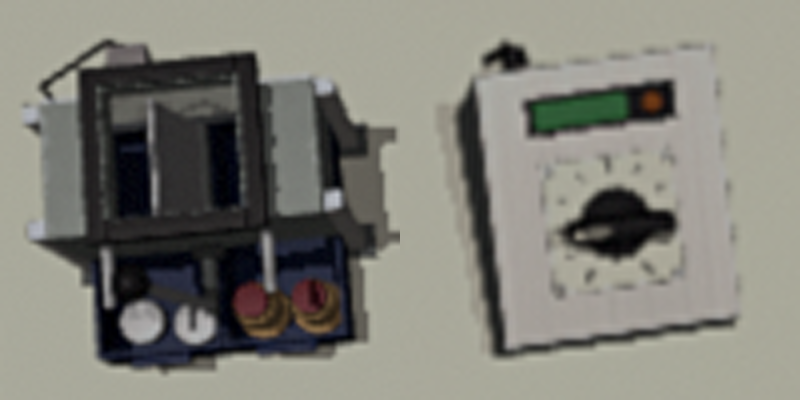

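View pics/scc.png

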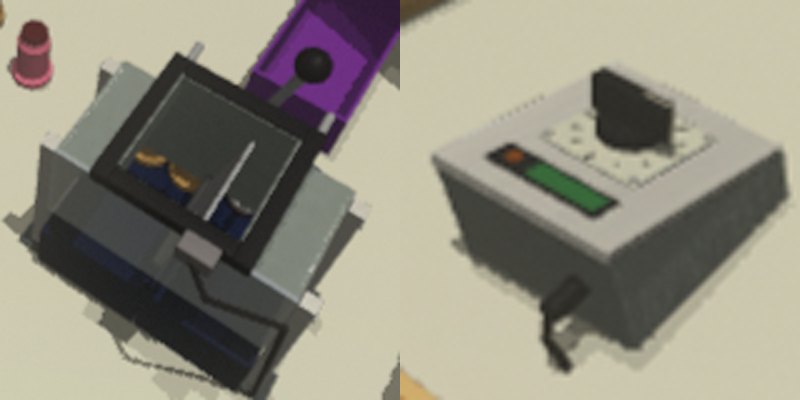

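The feet stand in the image-right (-y) bin, so the lever has to lean to +y. Its ball is at (152,199), already leaning a little that way. The dial's white line is at the left end of the bar, which is position 2, so it needs 6 more clicks. Now for first measurements from the top view.

```bash
cat >h.py <<'E'
import numpy as np,cv2
from scipy.spatial.transform import Rotation as R
def ray(r,u,v):
    P=r["pose"];d=P[:3,:3]@[(u-r["cx"])/r["fx"],(v-r["cy"])/r["fy"],1];return P[:3,3],d/np.linalg.norm(d)
def onz(r,u,v,z):
    o,d=ray(r,u,v);return o+d*(z-o[2])/d[2]
def tri(rs):
    A=np.zeros((3,3));b=np.zeros(3)
    for r,u,v in rs:
        o,d=ray(r,u,v);M=np.eye(3)-np.outer(d,d);A+=M;b+=M@o
    return np.linalg.solve(A,b)
def proj(r,p):
    P=r["pose"];c=P[:3,:3].T@(np.asarray(p)-P[:3,3]);return np.array([r["fx"]*c[0]/c[2]+r["cx"],r["fy"]*c[1]/c[2]+r["cy"]])
def move(target,Rt,st):
    "shift in mm and rotvec in the present tool frame"
    R0=R.from_rotvec(st["tool_rot"]);return np.round(R0.inv().apply(np.asarray(target)-st["position"])*1000,1),np.round((R0.inv()*Rt).as_rotvec(),4)
E
python3 - <<'E'
from h import *
from bench import ctrl
t=ctrl.get_image("top");s=ctrl.get_image("scene")
np.set_printoptions(precision=4,suppress=True)
print("panel FL FR BL BR");
for u,v,z in[(315,210.6,.058),(362,204,.058),(310,156,.112),(357,149,.112)]:print(onz(t,u,v,z))
print("mouth")
for u,v in[(82,70),(257,55),(267,230),(82,240)]:print(onz(t,120+u/4,130+v/4,.226))
print("ball",tri([(t,152.5,199.5),(s,250+313/2.5,200+66/2.5)]),onz(t,152.5,199.5,.245))
hsv=cv2.cvtColor(t["color"],cv2.COLOR_BGR2HSV)
print(hsv[204:217,262:278,0]);print(hsv[204:217,262:278,1])
E
```

```text
panel FL FR BL BR
[ 0.4333 -0.1704  0.058 ]
[ 0.4557 -0.3288  0.058 ]
[ 0.6078 -0.1505  0.112 ]
[ 0.6316 -0.3064  0.112 ]
mouth
[0.6048 0.3785 0.226 ]
[0.6165 0.2462 0.226 ]
[0.4817 0.2348 0.226 ]
[0.4741 0.3722 0.226 ]
ball [0.4419 0.3307 0.2484] [0.4428 0.3306 0.245 ]
[[ 30  30  30  32  28  21  14   7   4   7  11  26  30  32  28  28]
 [ 30  30  28  25  19  10 179 176 176 176 178   6  28  30  30  30]
 [ 30  32  22  17  13   1 176 177 177 176 176 178  14  28  30  32]
 [ 32  24  18  17   9 177 176 177 177 176 177 176   0  18  28  30]
 [ 28  19  17  16   9 176 176 177 176 177 177 175 179  14  23  30]
 [ 26  19  17  18  13 177 176 177 177 177 177 175   3  15  20  25]
 [ 26  19  17  19  17   2 176 176 177 176 176 177  11  16  19  24]
 [ 30  17  15  16  18  15   2 177 177 177 178   7  16  17  19  25]
 [ 34  18  16  15  17  18  16  11  11  12  15  17  17  15  21  34]
 [ 32  22  18  17  16  16  17  16  16  17  17  17  15  16  25  30]
 [ 32  30  20  17  16  16  16  17  17  15  17  16  17  24  32  32]
 [ 30  32  26  17  16  16  17  18  18  16  19  17  23  30  32  32]
 [ 30  30  32  26  17  16
[... 214 characters left out ...]
 160 172 152  55  24  21  22]
 [ 21  28  70 117 143 141 141 135 140 148 152 171 138  52  23  21]
 [ 23  47 104 133 141 142 140 132 141 143 143 159 158  98  31  22]
 [ 25  63 119 117 118 134 132 132 138 138 144 156 152 124  43  27]
 [ 23  69 119 109 112 117 127 133 133 140 142 141 137 124  40  26]
 [ 21  69 123 129 123 127 117 129 132 137 132 133 136 126  40  23]
 [ 22  56 115 133 128 124 129 126 129 135 132 126 137 115  35  23]
 [ 21  39  90 125 138 121 130 122 124 129 124 133 134  70  26  21]
 [ 22  23  65 115 133 135 130 130 125 140 130 133  79  32  22  24]
 [ 21  21  27  82 120 127 130 115 121 129 102  90  36  23  22  21]
 [ 21  21  20  26  62  94 112 112 116 111  63  38  21  24  22  23]]
```

```bash
python3 - <<'E'
from h import *
from bench import ctrl
np.set_printoptions(precision=4,suppress=True)
st=ctrl.get_state();R0=R.from_rotvec(st["tool_rot"])
def down(yaw): # tool z down, tool y at world angle yaw
    y=np.array([np.cos(yaw),np.sin(yaw),0]);z=np.array([0,0,-1.]);return R.from_matrix(np.c_[np.cross(y,z),y,z])
print(move([.20,.60,.42],R0,st))
print("W1",move([.50,.25,.42],down(np.radians(35)),st))
p=dict(position=np.array([.50,.25,.42]),tool_rot=down(np.radians(35)).as_rotvec())
print("W2",move([.46,-.20,.40],down(np.radians(8)),p))
t=ctrl.get_image("top")
hsv=cv2.cvtColor(t["color"],cv2.COLOR_BGR2HSV)
def c(m):
    m=m.astype(np.uint8);n,_,S,C=cv2.connectedComponentsWithStats(m);return [(S[i],C[i]) for i in range(1,n) if S[i][4]>15]
sub=hsv[195:222,255:285]
m=(sub[...,1]>95)&((sub[...,0]>172)|(sub[...,0]<3));
for S,C in c(m):print("toe",S,onz(t,255+C[0],195+C[1],.077))
m=(sub[...,1]>95)
for S,C in c(m):print("foot",S,C+[255,195],onz(t,255+C[0],195+C[1],.04))
print("dial",onz(t,338,184.4,.085))
E
```

```text
(array([ -23.4,  -17.9, -176.1]), array([0., 0., 0.]))
W1 (array([-409.6, -269.5, -175.8]), array([-0.0011,  0.0005,  0.6752]))
W2 (array([-345.7, -290.9,   20. ]), array([0.    , 0.    , 0.4712]))
toe [12 10  8  7 47] [ 0.4397 -0.0199  0.077 ]
foot [  9   9  12  13 114] [269.386  210.2544] [ 0.4366 -0.0184  0.04  ]
dial [ 0.5176 -0.245   0.085 ]
```

Call:
send_rows(
  motion=[
    {"claw":1,"slide":[0,0,-50],"delta_rot":[0,0,0]},
    {"claw":1,"slide":[0,0,-100],"delta_rot":[0,0,0]},
    {"claw":1,"slide":[0,0,-150],"delta_rot":[0,0,0]},
    {"claw":1,"slide":[-40,-26,-176],"delta_rot":[0,0,0.1]},
    {"claw":1,"slide":[-80,-53,-176],"delta_rot":[0,0,0.24]},
  ],
)

```text
time: 0.75
position: [0.2423, 0.5536, 0.4246]
tool_rot: [-0.815, -3.034, -0.011]
ft_force: [1.2, 1.1, 0.3]
grip_width: 0.997
grip_force: 0.0
```

```bash
python3 - <<'E'
from h import *
from bench import ctrl
np.set_printoptions(precision=4,suppress=True)
st=ctrl.get_state();print(st["time"],st["position"],st["joint_positions"])
def down(yaw):
    y=np.array([np.cos(yaw),np.sin(yaw),0]);z=np.array([0,0,-1.]);return R.from_matrix(np.c_[np.cross(y,z),y,z])
print("W1",move([.50,.25,.42],down(np.radians(35)),st))
E
```

```text
0.75 [0.2423 0.5536 0.4246] [-1.202   0.1981  0.0003  1.2493 -0.0009  1.6869 -0.1557]
W1 (array([-375.1, -133.7,    2.9]), array([ 0.0065, -0.0034,  0.4353]))
```

Call:
send_rows(
  motion=[
    {"claw":1,"slide":[-47,-17,0],"delta_rot":[0,0,0]},
    {"claw":1,"slide":[-94,-34,0],"delta_rot":[0,0,0]},
    {"claw":1,"slide":[-141,-50,0],"delta_rot":[0,0,0]},
    {"claw":1,"slide":[-188,-67,0],"delta_rot":[0,0,0]},
    {"claw":1,"slide":[-234,-84,0],"delta_rot":[0,0,0]},
  ],
)

```text
time: 1.25
position: [0.4047, 0.3602, 0.4206]
tool_rot: [0.815, 3.034, 0.001]
ft_force: [0.5, 0.4, -0.2]
grip_width: 1.004
grip_force: 0.0
```

Call:
send_rows(
  motion=[
    {"claw":1,"slide":[-47,-17,0],"delta_rot":[0,0,0.14]},
    {"claw":1,"slide":[-94,-34,0],"delta_rot":[0,0,0.28]},
    {"claw":1,"slide":[-141,-50,0],"delta_rot":[0,0,0.42]},
    {"claw":1,"slide":[-141,-50,0],"delta_rot":[0,0,0.43]},
  ],
)

```text
time: 1.65
position: [0.5052, 0.2399, 0.4206]
tool_rot: [1.465, 2.775, -0.003]
ft_force: [0.3, 0.3, -0.2]
grip_width: 0.998
grip_force: 0.0
```

```bash
python3 - <<'E'
from h import *
from bench import ctrl
np.set_printoptions(precision=4,suppress=True)
st=ctrl.get_state();print(st["time"],st["position"],st["joint_positions"])
def down(yaw):
    y=np.array([np.cos(yaw),np.sin(yaw),0]);z=np.array([0,0,-1.]);return R.from_matrix(np.c_[np.cross(y,z),y,z])
print("W2",move([.46,-.20,.40],down(np.radians(8)),st))
r=ctrl.get_image("wrist");cv2.imwrite("pics/w1.png",r["color"]);print(r["pose"],r["fx"],r["cx"],r["cy"])
E
```

```text
1.65 [0.5052 0.2399 0.4206] [-0.791   0.0981  0.3298  1.3765 -0.0273  1.6713  0.1339]
W2 (array([-337.6, -285.5,   22.1]), array([0.0012, 0.0045, 0.4597]))
[[ 0.8252  0.5466  0.142   0.4649]
 [ 0.5648 -0.7986 -0.2081  0.2955]
 [-0.0004  0.252  -0.9677  0.5611]
 [ 0.      0.      0.      1.    ]] 295.0605581955942 255.93312980933234 189.7635119224702
```

View pics/w1.png

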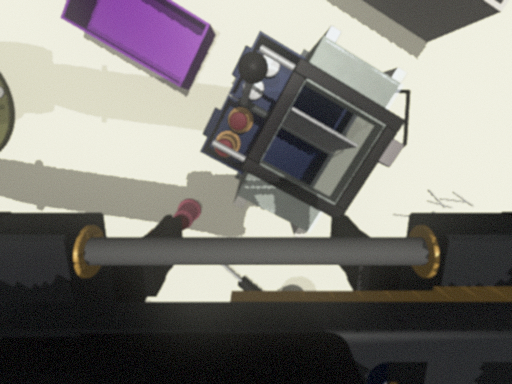

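Call:
send_rows(
  motion=[
    {"claw":1,"slide":[-37,-31,0],"delta_rot":[0,0,0]},
    {"claw":1,"slide":[-74,-62,0],"delta_rot":[0,0,0]},
    {"claw":1,"slide":[-111,-93,0],"delta_rot":[0,0,0]},
    {"claw":1,"slide":[-148,-124,0],"delta_rot":[0,0,0]},
    {"claw":1,"slide":[-185,-155,0],"delta_rot":[0,0,0]},
  ],
)

```text
time: 2.2
position: [0.4802, 0.0072, 0.4206]
tool_rot: [-1.438, -2.793, -0.002]
ft_force: [1.0, 0.7, -0.4]
grip_width: 0.998
grip_force: 0.0
```

Call:
send_rows(
  motion=[
    {"claw":1,"slide":[-37,-31,5],"delta_rot":[0,0,0.14]},
    {"claw":1,"slide":[-74,-62,10],"delta_rot":[0,0,0.28]},
    {"claw":1,"slide":[-111,-93,15],"delta_rot":[0,0,0.42]},
    {"claw":1,"slide":[-150,-128,20],"delta_rot":[0,0,0.46]},
    {"claw":1,"slide":[-150,-128,20],"delta_rot":[0,0,0.46]},
  ],
)

```text
time: 2.7
position: [0.4607, -0.1952, 0.4005]
tool_rot: [2.053, 2.376, -0.002]
ft_force: [0.1, 0.3, 0.9]
grip_width: 1.001
grip_force: 0.0
```

```bash
python3 - <<'E'
from h import *
from bench import ctrl
np.set_printoptions(precision=4,suppress=True)
st=ctrl.get_state();print(st["time"],st["position"],st["joint_positions"])
r=ctrl.get_image("wrist");cv2.imwrite("pics/w2.png",r["color"]);print(r["pose"])
np.savez("w2.npz",**r)
E
```

```text
2.7 [ 0.4607 -0.1952  0.4005] [-0.4141 -0.0696  0.7236  1.5615  0.0479  1.6317  0.457 ]
[[ 0.9893  0.1416  0.0359  0.4489]
 [ 0.1461 -0.9579 -0.247  -0.1288]
 [-0.0006  0.2496 -0.9684  0.5412]
 [ 0.      0.      0.      1.    ]]
```

View pics/w2.png

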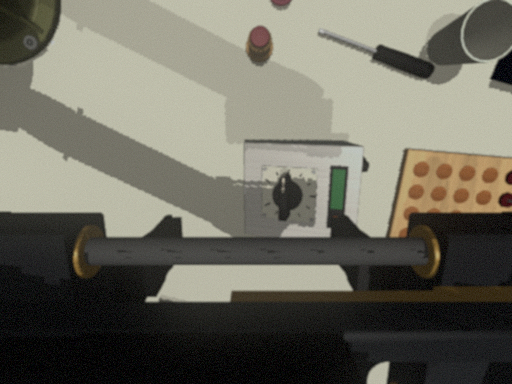

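w1 shows the mouth frame, with corners near (303,52), (403,125), (335,215) and (246,160), and the ball at (253,67). In w2 the dial bar runs from (284,173) to (284,219), its white line toward the top (+y), and the foot is at (260,40). I'll enlarge both for precise pixel positions.

```bash
python3 - <<'E'
import cv2,numpy as np
a=cv2.imread("pics/w1.png")[25:235,200:410];b=cv2.imread("pics/w2.png")[135:235,235:335]
f=lambda i:cv2.resize(i,(400,400),interpolation=cv2.INTER_CUBIC)
b=f(b);b=np.clip(b.astype(float)*1.3,0,255).astype(np.uint8)
cv2.imwrite("pics/wc.png",np.hstack([f(a),b]))
E
```

```text
(no output)
```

View pics/wc.png

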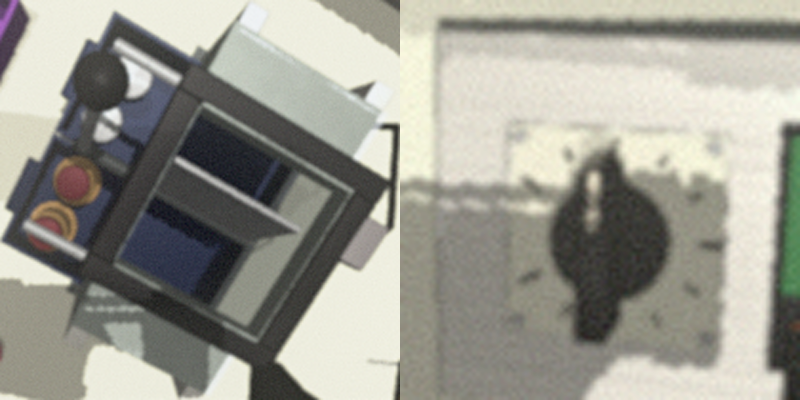

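```bash
cat >m.py <<'E'
from h import *
np.set_printoptions(precision=4,suppress=True)
w1=dict(fx=295.06,fy=295.06,cx=255.933,cy=189.764,pose=np.array([[.8252,.5466,.142,.4649],[.5648,-.7986,-.2081,.2955],[-.0004,.252,-.9677,.5611],[0,0,0,1]]))
w2=dict(np.load("w2.npz"))
c=np.array([onz(w1,200+u/1.905,25+v/1.905,.226) for u,v in[(187,68),(387,182),(268,365),(85,262)]])
print("mouth",c[:,:2],c.mean(0),np.linalg.norm(np.roll(c,-1,0)-c,axis=1))
d1=c[0]-c[3];d2=c[1]-c[2];print("edges",*[np.degrees(np.arctan2(d[1],d[0])) for d in(d1,d2,c[1]-c[0],c[2]-c[3])])
print("ball",onz(w1,200+101/1.905,25+80/1.905,.247))
f1=onz(w2,245,140.3,.058);f2=onz(w2,244.3,232,.058);d=f1-f2
yaw=np.arctan2(-d[0],d[1]);print("front",f1,f2,np.degrees(yaw))
for yw in(yaw,np.radians(8)):
    ex=np.array([np.cos(yw),np.sin(yw),0]);n=np.array([0,0,np.cos(.3)])-np.sin(.3)*ex
    def onp(u,v,h):
        o,dd=ray(w2,u,v);return o+dd*((f1+n*h-o)@n)/(dd@n)
    for u,v,h in[(287.5,194.5,.016),(288.5,193.5,.003),(284.5,218.5,.044)]:
        p=onp(u,v,h);print(p,"axis foot on panel",p-n*h)
    ps=[onp(235+(u-400)/4,135+v/4,.003) for u,v in[(517,133),(715,147),(708,338),(516,320)]]
    print("screws",[round(np.linalg.norm(ps[i]-ps[i-1]),4) for i in range(4)],np.mean(ps,0))
img=w2["color"];hsv=cv2.cvtColor(img,cv2.COLOR_BGR2HSV)[15:75,235:290]
for m,z in(((hsv[...,1]>95)&(hsv[...,2]>30)&((hsv[...,0]>172)|(hsv[...,0]<3)),.077),):
    n_,_,S,C=cv2.connectedComponentsWithStats(m.astype(np.uint8))
    for i in range(1,n_):
        if S[i][4]>40:print("toe",S[i],C[i]+[235,15],onz(w2,235+C[i][0],15+C[i][1],z))
E
python3 m.py
```

```text
mouth [[0.4714 0.3645]
 [0.6037 0.3807]
 [0.6169 0.2535]
 [0.4852 0.2427]] [0.5443 0.3104 0.226 ] [0.1333 0.1279 0.1322 0.1226]
edges 96.4318641462619 95.93332618296125 6.959688014320203 4.660170908406607
ball [0.4375 0.3302 0.247 ]
front [ 0.4372 -0.1727  0.058 ] [ 0.4578 -0.3308  0.058 ] 7.429609913279424
[ 0.5154 -0.2427  0.0959] axis foot on panel [ 0.5201 -0.2421  0.0807]
[ 0.5186 -0.2441  0.0833] axis foot on panel [ 0.5195 -0.244   0.0804]
[ 0.5133 -0.2731  0.1234] axis foot on panel [ 0.5262 -0.2715  0.0813]
screws [np.float64(0.0796), np.float64(0.0791), np.float64(0.0777), np.float64(0.0799)] [ 0.5178 -0.2452  0.083 ]
[ 0.5154 -0.2428  0.0957] axis foot on panel [ 0.5201 -0.2421  0.0804]
[ 0.5186 -0.2442  0.083 ] axis foot on panel [ 0.5195 -0.244   0.0801]
[ 0.5133 -0.2733  0.1231] axis foot on panel [ 0.5262 -0.2714  0.081 ]
screws [np.float64(0.0797), np.float64(0.0791), np.float64(0.0778), np.float64(0.0799)] [ 0.5179 -0.2453  0.0827]
```

```bash
cat >d.py <<'E'
from h import *
from bench import ctrl
np.set_printoptions(precision=4,suppress=True)
yw=np.radians(7.8);ex=np.array([np.cos(yw),np.sin(yw),0]);n=np.array([0,0,np.cos(.3)])-np.sin(.3)*ex
A=np.array([.5195,-.2435,.0805]);up=np.cos(.3)*ex+np.array([0,0,np.sin(.3)])
def pan(a): # tool into panel, tool y turned clockwise by a from up-slope
    y=R.from_rotvec(-n*a).apply(up);z=-n;return R.from_matrix(np.c_[np.cross(y,z),y,z])
E
python3 - <<'E'
from d import *
st=ctrl.get_state()
print(move(A+n*.13,pan(0),st),move(A+n*.042,pan(0),st))
E
```

```text
(array([-59.2,  10.7, 195.8]), array([-0.2997, -0.0021,  0.0144])) (array([-59.6,  36.7, 279.9]), array([-0.2997, -0.0021,  0.0144]))
```

Call:
send_rows(
  motion=[
    {"claw":0.0,"slide":[-15,3,45],"delta_rot":[-0.1,0,0.005]},
    {"claw":0.0,"slide":[-30,6,90],"delta_rot":[-0.2,0,0.01]},
    {"claw":0.0,"slide":[-45,9,135],"delta_rot":[-0.3,-0.002,0.014]},
    {"claw":0.0,"slide":[-59,11,180],"delta_rot":[-0.3,-0.002,0.014]},
    {"claw":0.0,"slide":[-59,11,196],"delta_rot":[-0.3,-0.002,0.014]},
  ],
)

```text
time: 3.25
position: [0.4811, -0.2433, 0.2003]
tool_rot: [1.92, 2.216, 0.334]
ft_force: [-0.0, 0.7, -0.1]
grip_width: 0.631
grip_force: 0.0
```

```bash
python3 - <<'E'
from d import *
st=ctrl.get_state()
print(st["joint_positions"],st["grip_width"],move(A+n*.13,pan(0),st),move(A+n*.042,pan(0),st))
r=ctrl.get_image("wrist");cv2.imwrite("pics/w3.png",r["color"])
for h in(.003,.044):print(proj(r,A+n*h))
E
```

```text
[-0.3894 -0.1129  0.8901  2.0049 -0.1124  0.9758  0.7029] 0.630622873209397 (array([-5.4,  0.9, -4.3]), array([-0.0038, -0.0056,  0.0058])) (array([-5.9,  1.2, 83.7]), array([-0.0038, -0.0056,  0.0058]))
[259.3162 195.8418]
[259.6829 209.376 ]
```

View pics/w3.png

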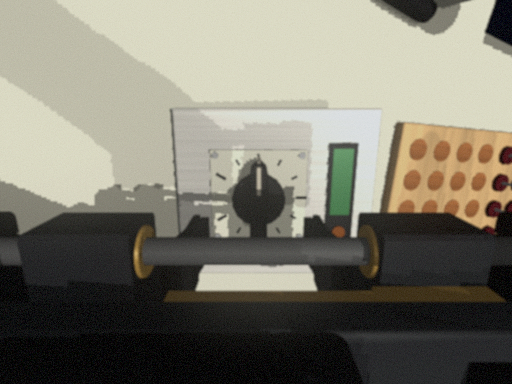

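The skirt centre is at (259,198), where my projection puts it, so the axis is confirmed. I'll turn the hand back half a turn first. J7 then ends near 0.7, and the whole clockwise turn fits in one grasp.

Call:
send_rows(
  motion=[
    {"claw":0.0,"slide":[-5,1,-4],"delta_rot":[0,0,-0.14]},
    {"claw":0.0,"slide":[-5,1,-4],"delta_rot":[0,0,-0.28]},
    {"claw":0.0,"slide":[-5,1,-4],"delta_rot":[0,0,-0.42]},
    {"claw":0.0,"slide":[-5,1,-4],"delta_rot":[0,0,-0.56]},
    {"claw":0.0,"slide":[-5,1,-4],"delta_rot":[0,0,-0.7]},
  ],
)

```text
time: 3.8
position: [0.4853, -0.2478, 0.2098]
tool_rot: [1.009, 2.687, 0.212]
ft_force: [-0.4, -0.2, -0.3]
grip_width: 0.501
grip_force: 0.0
```

Call:
send_rows(
  motion=[
    {"claw":0.0,"slide":[0,0,0],"delta_rot":[0,0,-0.14]},
    {"claw":0.0,"slide":[0,0,0],"delta_rot":[0,0,-0.28]},
    {"claw":0.0,"slide":[0,0,0],"delta_rot":[0,0,-0.42]},
    {"claw":0.0,"slide":[0,0,0],"delta_rot":[0,0,-0.56]},
    {"claw":0.0,"slide":[0,0,0],"delta_rot":[0,0,-0.7]},
  ],
)

```text
time: 4.3
position: [0.4853, -0.2479, 0.2098]
tool_rot: [0.026, 2.843, 0.067]
ft_force: [-0.7, 0.7, -0.0]
grip_width: 0.5
grip_force: 0.0
```

Call:
send_rows(
  motion=[
    {"claw":0.0,"slide":[0,0,0],"delta_rot":[0,0,-0.14]},
    {"claw":0.0,"slide":[0,0,0],"delta_rot":[0,0,-0.28]},
    {"claw":0.0,"slide":[0,0,0],"delta_rot":[0,0,-0.42]},
    {"claw":0.0,"slide":[0,0,0],"delta_rot":[0,0,-0.56]},
    {"claw":0.0,"slide":[0,0,0],"delta_rot":[0,0,-0.7]},
  ],
)

```text
time: 4.8
position: [0.4853, -0.2481, 0.2098]
tool_rot: [-0.946, 2.683, -0.083]
ft_force: [0.2, -1.1, 0.4]
grip_width: 0.498
grip_force: 0.0
```

Call:
send_rows(
  motion=[
    {"claw":0.0,"slide":[0,0,0],"delta_rot":[0,0,-0.14]},
    {"claw":0.0,"slide":[0,0,0],"delta_rot":[0,0,-0.28]},
    {"claw":0.0,"slide":[0,0,0],"delta_rot":[0,0,-0.42]},
    {"claw":0.0,"slide":[0,0,0],"delta_rot":[0,0,-0.56]},
    {"claw":0.0,"slide":[0,0,0],"delta_rot":[0,0,-0.7]},
  ],
)

```text
time: 5.3
position: [0.5139, -0.1907, 0.1934]
tool_rot: [-1.604, 2.479, -0.368]
ft_force: [0.0, -0.6, -0.7]
grip_width: 0.498
grip_force: 0.0
```

```bash
python3 - <<'E'
from d import *
st=ctrl.get_state()
print(st["joint_positions"],st["grip_width"],move(A+n*.13,pan(-np.pi),st),move(A+n*.042,pan(-np.pi),st))
E
```

```text
[-0.9934 -0.3016  1.1403  2.0481  0.4208  0.9614  2.6902] 0.49814671831054513 (array([ 66.1,   2.2, -12.9]), array([ 0.0004, -0.1594, -0.5347])) (array([52.8,  5.8, 74.1]), array([ 0.0004, -0.1594, -0.5347]))
```

J7 actually grows with negative turns, so it ran to its limit. The original grasp orientation was the right one, so I'll turn back.

```bash
python3 - <<'E'
from d import *
st=ctrl.get_state()
print(move(A+n*.13,pan(-2.3),st))
E
```

```text
(array([ 66.1,   2.2, -12.9]), array([-0.0642, -0.1445,  0.3051]))
```

Call:
send_rows(
  motion=[
    {"claw":0.0,"slide":[22,1,-4],"delta_rot":[-0.02,-0.05,0.1]},
    {"claw":0.0,"slide":[44,2,-8],"delta_rot":[-0.04,-0.1,0.2]},
    {"claw":0.0,"slide":[66,2,-13],"delta_rot":[-0.064,-0.1445,0.305]},
    {"claw":0.0,"slide":[66,2,-13],"delta_rot":[-0.064,-0.1445,0.305]},
    {"claw":0.0,"slide":[66,2,-13],"delta_rot":[-0.064,-0.1445,0.305]},
  ],
)

```text
time: 5.8
position: [0.4898, -0.2366, 0.2042]
tool_rot: [-1.167, 2.623, -0.148]
ft_force: [0.1, 0.0, -0.3]
grip_width: 0.502
grip_force: 0.0
```

Call:
send_rows(
  motion=[
    {"claw":0.0,"slide":[0,0,0],"delta_rot":[0,0,0.14]},
    {"claw":0.0,"slide":[0,0,0],"delta_rot":[0,0,0.28]},
    {"claw":0.0,"slide":[0,0,0],"delta_rot":[0,0,0.42]},
    {"claw":0.0,"slide":[0,0,0],"delta_rot":[0,0,0.56]},
    {"claw":0.0,"slide":[0,0,0],"delta_rot":[0,0,0.7]},
  ],
)

```text
time: 6.3
position: [0.4898, -0.2348, 0.2032]
tool_rot: [-0.193, 2.851, -0.005]
ft_force: [-0.3, -0.4, 0.5]
grip_width: 0.498
grip_force: 0.0
```

Call:
send_rows(
  motion=[
    {"claw":0.0,"slide":[0,0,0],"delta_rot":[0,0,0.14]},
    {"claw":0.0,"slide":[0,0,0],"delta_rot":[0,0,0.28]},
    {"claw":0.0,"slide":[0,0,0],"delta_rot":[0,0,0.42]},
    {"claw":0.0,"slide":[0,0,0],"delta_rot":[0,0,0.56]},
    {"claw":0.0,"slide":[0,0,0],"delta_rot":[0,0,0.7]},
  ],
)

```text
time: 6.8
position: [0.4898, -0.2348, 0.2031]
tool_rot: [0.801, 2.757, 0.136]
ft_force: [-0.3, 0.3, -1.0]
grip_width: 0.502
grip_force: 0.0
```

Call:
send_rows(
  motion=[
    {"claw":0.0,"slide":[0,0,0],"delta_rot":[0,0,0.14]},
    {"claw":0.0,"slide":[0,0,0],"delta_rot":[0,0,0.28]},
    {"claw":0.0,"slide":[0,0,0],"delta_rot":[0,0,0.42]},
    {"claw":0.0,"slide":[0,0,0],"delta_rot":[0,0,0.56]},
    {"claw":0.0,"slide":[0,0,0],"delta_rot":[0,0,0.7]},
  ],
)

```text
time: 7.3
position: [0.4898, -0.2348, 0.2031]
tool_rot: [1.721, 2.348, 0.264]
ft_force: [-0.8, -0.8, 0.8]
grip_width: 0.5
grip_force: 0.0
```

```bash
python3 - <<'E'
from d import *
st=ctrl.get_state()
print(st["joint_positions"],move(A+n*.13,pan(0),st),move(A+n*.042,pan(0),st))
E
```

```text
[-0.4663 -0.1248  0.9121  2.0007 -0.0463  0.9694  0.7814] (array([-11. , -11.4,  -4.1]), array([-0.0192,  0.0212,  0.1729])) (array([-9.3, -9.5, 83.9]), array([-0.0192,  0.0212,  0.1729]))
```

Call:
send_rows(
  motion=[
    {"claw":0.0,"slide":[-11,-11.4,-4],"delta_rot":[-0.01,0.01,0.1]},
    {"claw":0.0,"slide":[-11,-11.4,-4],"delta_rot":[-0.0192,0.0212,0.173]},
    {"claw":0.0,"slide":[-10.6,-10.9,20],"delta_rot":[-0.0192,0.0212,0.173]},
    {"claw":0.0,"slide":[-10.2,-10.4,40],"delta_rot":[-0.0192,0.0212,0.173]},
    {"claw":0.0,"slide":[-10.2,-10.4,40],"delta_rot":[-0.0192,0.0212,0.173]},
  ],
)

```text
time: 7.8
position: [0.4932, -0.2462, 0.16]
tool_rot: [1.92, 2.213, 0.329]
ft_force: [-0.2, 0.2, 0.3]
grip_width: 0.501
grip_force: 0.0
```

```bash
python3 - <<'E'
from d import *
st=ctrl.get_state()
print(st["joint_positions"],move(A+n*.042,pan(0),st))
E
```

```text
[-0.4562 -0.0105  0.9952  2.0313 -0.225   0.897   0.803 ] (array([-0.9,  2. , 41.8]), array([-0.0051, -0.0015,  0.0051]))
```

Call:
send_rows(
  motion=[
    {"claw":0.0,"slide":[-1,2,15],"delta_rot":[-0.005,0,0.005]},
    {"claw":0.0,"slide":[-1,2,30],"delta_rot":[-0.005,0,0.005]},
    {"claw":0.0,"slide":[-1,2,42],"delta_rot":[-0.005,0,0.005]},
    {"claw":0.0,"slide":[-1,2,42],"delta_rot":[-0.005,0,0.005]},
  ],
)

```text
time: 8.2
position: [0.5079, -0.2468, 0.1222]
tool_rot: [1.924, 2.202, 0.337]
ft_force: [-0.8, 0.6, -0.9]
grip_width: 0.499
grip_force: 0.0
```

Call:
send_rows(
  motion=[
    {"claw":-1,"slide":[0,0,0],"delta_rot":[0,0,0]},
    {"claw":-1,"slide":[0,0,0],"delta_rot":[0,0,0]},
    {"claw":-1,"slide":[0,0,0],"delta_rot":[0,0,0]},
    {"claw":-1,"slide":[0,0,0],"delta_rot":[0,0,0]},
    {"claw":-1,"slide":[0,0,0],"delta_rot":[0,0,0]},
  ],
  grip_force=35,
)

```text
time: 8.7
position: [0.5076, -0.2492, 0.1235]
tool_rot: [1.926, 2.197, 0.338]
ft_force: [-0.8, 1.3, 2.9]
grip_width: 0.157
grip_force: 35.0
```

```bash
python3 - <<'E'
from d import *
st=ctrl.get_state()
print(st["joint_positions"],st["torque"],move(A+n*.042,pan(0),st))
E
```

```text
[-0.4266  0.1125  1.0065  2.0471 -0.3957  0.8338  0.9354] [0.0119 0.6203 0.1034] (array([ 4.1, -0.7,  2.8]), array([ 0.0055,  0.0012, -0.0049]))
```

Call:
send_rows(
  motion=[
    {"claw":-1,"slide":[-0.1,-0.6,0],"delta_rot":[0,0,0.14]},
    {"claw":-1,"slide":[0,-1.1,0],"delta_rot":[0,0,0.28]},
    {"claw":-1,"slide":[0.1,-1.7,0],"delta_rot":[0,0,0.42]},
    {"claw":-1,"slide":[0.2,-2.2,0],"delta_rot":[0,0,0.56]},
    {"claw":-1,"slide":[0.5,-2.7,0],"delta_rot":[0,0,0.7]},
  ],
)

```text
time: 9.2
position: [0.5059, -0.2486, 0.1229]
tool_rot: [2.634, 1.437, 0.432]
ft_force: [-1.3, 0.8, 3.4]
grip_width: 0.164
grip_force: 35.1
```

```bash
python3 - <<'E'
from d import *
st=ctrl.get_state()
print(st["joint_positions"],st["torque"],move(A+n*.042,pan(0),st))
E
```

```text
[-0.5082  0.1208  1.097   2.0536 -0.4149  0.8365  0.2515] [-0.0224  0.6328  0.5639] (array([ 3.1, -1.3,  2.7]), array([ 0.0065, -0.0008, -0.7077]))
```

Call:
send_rows(
  motion=[
    {"claw":-1,"slide":[-0.1,-0.6,0],"delta_rot":[0,0,0.14]},
    {"claw":-1,"slide":[0,-1.1,0],"delta_rot":[0,0,0.28]},
    {"claw":-1,"slide":[0.1,-1.7,0],"delta_rot":[0,0,0.42]},
    {"claw":-1,"slide":[0.2,-2.2,0],"delta_rot":[0,0,0.56]},
    {"claw":-1,"slide":[0.5,-2.7,0],"delta_rot":[0,0,0.7]},
  ],
)

```text
time: 9.7
position: [0.5044, -0.2469, 0.1226]
tool_rot: [3.065, 0.458, 0.48]
ft_force: [1.9, 0.1, 1.3]
grip_width: 0.159
grip_force: 34.9
```

Call:
send_rows(
  motion=[
    {"claw":-1,"slide":[-0.1,-0.6,0],"delta_rot":[0,0,0.14]},
    {"claw":-1,"slide":[0,-1.1,0],"delta_rot":[0,0,0.28]},
    {"claw":-1,"slide":[0.1,-1.7,0],"delta_rot":[0,0,0.42]},
    {"claw":-1,"slide":[0.2,-2.2,0],"delta_rot":[0,0,0.56]},
    {"claw":-1,"slide":[0.5,-2.7,0],"delta_rot":[0,0,0.7]},
  ],
)

```text
time: 10.2
position: [0.5041, -0.2448, 0.1226]
tool_rot: [-2.95, 0.604, -0.442]
ft_force: [2.8, -1.4, -0.2]
grip_width: 0.159
grip_force: 34.8
```

```bash
python3 - <<'E'
from d import *
st=ctrl.get_state()
print(st["joint_positions"],st["torque"],move(A+n*.042,pan(0),st))
E
```

```text
[-0.6114  0.1251  1.202   2.0649 -0.4279  0.8356 -1.1421] [-0.482   0.0331 -0.0141] (array([ 2.4, -0.5,  2.8]), array([ 0.0079, -0.0061, -2.1102]))
```

Call:
send_rows(
  motion=[
    {"claw":-1,"slide":[-0.1,-0.6,0],"delta_rot":[0,0,0.14]},
    {"claw":-1,"slide":[0,-1.1,0],"delta_rot":[0,0,0.28]},
    {"claw":-1,"slide":[0.1,-1.7,0],"delta_rot":[0,0,0.42]},
    {"claw":-1,"slide":[0.2,-2.2,0],"delta_rot":[0,0,0.56]},
    {"claw":-1,"slide":[0.5,-2.7,0],"delta_rot":[0,0,0.7]},
  ],
)

```text
time: 10.7
position: [0.5051, -0.243, 0.123]
tool_rot: [-2.497, 1.533, -0.354]
ft_force: [3.9, -2.1, -0.7]
grip_width: 0.172
grip_force: 37.6
```

Call:
send_rows(
  motion=[
    {"claw":-1,"slide":[-0.1,-0.6,0],"delta_rot":[0,0,0.14]},
    {"claw":-1,"slide":[0,-1.1,0],"delta_rot":[0,0,0.28]},
    {"claw":-1,"slide":[0,-1.3,0],"delta_rot":[0,0,0.335]},
    {"claw":-1,"slide":[0,-1.3,0],"delta_rot":[0,0,0.335]},
  ],
)

```text
time: 11.1
position: [0.5064, -0.2425, 0.1234]
tool_rot: [-2.185, 1.904, -0.3]
ft_force: [4.1, -2.1, -2.4]
grip_width: 0.158
grip_force: 34.9
```

```bash
python3 - <<'E'
from d import *
st=ctrl.get_state()
print(st["joint_positions"],st["torque"],move(A+n*.042,pan(np.pi/2),st))
E
```

```text
[-0.632   0.1301  1.2184  2.0631 -0.4321  0.8368 -2.175 ] [-0.645  -0.0787 -0.3691] (array([2.8, 0.5, 2.8]), array([-0.0026, -0.009 , -1.5692]))
```

Call:
send_rows(
  motion=[
    {"claw":0,"slide":[0,0,0],"delta_rot":[0,0,0]},
    {"claw":0,"slide":[0,0,0],"delta_rot":[0,0,0]},
    {"claw":0,"slide":[0,0,0],"delta_rot":[0,0,0]},
    {"claw":0,"slide":[0,0,-20],"delta_rot":[0,0,0]},
    {"claw":0,"slide":[0,0,-65],"delta_rot":[0,0,0]},
  ],
)

```text
time: 11.6
position: [0.4876, -0.2402, 0.1718]
tool_rot: [-2.194, 1.904, -0.283]
ft_force: [-0.2, 2.4, 0.1]
grip_width: 0.476
grip_force: 0.0
```

Call:
send_rows(
  motion=[
    {"claw":0,"slide":[0,0,-50],"delta_rot":[0,0,-0.14]},
    {"claw":0,"slide":[0,0,-100],"delta_rot":[0,0,-0.28]},
    {"claw":0,"slide":[0,0,-130],"delta_rot":[0,0,-0.42]},
    {"claw":0,"slide":[0,0,-130],"delta_rot":[0,0,-0.56]},
    {"claw":0,"slide":[0,0,-130],"delta_rot":[0,0,-0.7]},
  ],
)

```text
time: 12.1
position: [0.4506, -0.2478, 0.2992]
tool_rot: [-2.774, 1.053, -0.399]
ft_force: [-0.2, 0.2, -0.2]
grip_width: 0.499
grip_force: 0.0
```

Call:
send_rows(
  motion=[
    {"claw":0,"slide":[0,0,0],"delta_rot":[0,0,-0.14]},
    {"claw":0,"slide":[0,0,0],"delta_rot":[0,0,-0.28]},
    {"claw":0,"slide":[0,0,0],"delta_rot":[0,0,-0.42]},
    {"claw":0,"slide":[0,0,0],"delta_rot":[0,0,-0.56]},
    {"claw":0,"slide":[0,0,0],"delta_rot":[0,0,-0.7]},
  ],
)

```text
time: 12.6
position: [0.4506, -0.2465, 0.2975]
tool_rot: [-3.058, 0.036, -0.46]
ft_force: [0.1, 0.0, 0.0]
grip_width: 0.499
grip_force: 0.0
```

```bash
python3 - <<'E'
from d import *
st=ctrl.get_state()
print(st["joint_positions"],st["position"],st["tool_rot"])
w=ctrl.get_image("wrist")["color"];t=ctrl.get_image("top")["color"];s=ctrl.get_image("scene")["color"]
f=lambda i:cv2.resize(i,(266,266),interpolation=cv2.INTER_CUBIC)
cv2.imwrite("pics/d1.png",np.hstack([cv2.resize(w,(355,266)),f(t[150:220,300:370]),f(s[140:200,125:185])[:,:178]]))
E
```

```text
[-0.3825 -0.2955  0.8089  1.9106  0.0516  1.1822 -1.1764] [ 0.4506 -0.2465  0.2975] [-3.0582  0.0363 -0.4602]
```

View pics/d1.png

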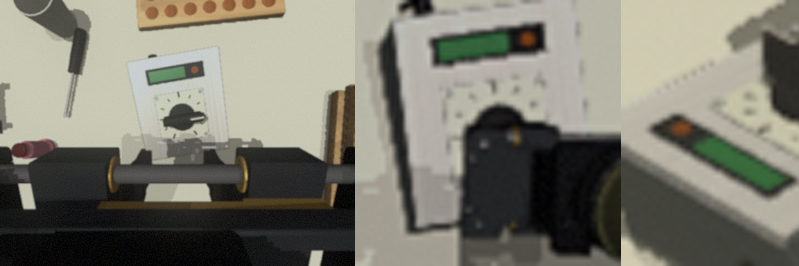

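The white pointer end is now at 3 o'clock, at (200,118) in the wrist view, so the dial is at position 8. Next is the lever.

```bash
cat >>d.py <<'E'
cy=np.radians(5);cx_=np.array([np.cos(cy),np.sin(cy),0]);cyv=np.array([-np.sin(cy),np.cos(cy),0])
M=np.array([.544,.3095,0])
def down(yawd):
    a=np.radians(yawd);y=np.array([np.cos(a),np.sin(a),0]);z=np.array([0,0,-1.]);return R.from_matrix(np.c_[np.cross(y,z),y,z])
def lev(o,z):return M-.105*cx_+o*cyv+[0,0,z]
E
python3 - <<'E'
from d import *
st=ctrl.get_state()
print(move([.46,-.2,.36],down(-92),st),move([.45,.275,.36],down(-92),st),lev(-.025,.24))
p=dict(position=np.array([.45,.275,.36]),tool_rot=down(-92).as_rotvec())
E
```

```text
(array([ 25.3, -50.1, -54.8]), array([-0.0553, -0.2977,  0.0023])) (array([  -2.9, -524. ,  -36.6]), array([-0.0553, -0.2977,  0.0023])) [0.4416 0.2754 0.24  ]
```

Call:
send_rows(
  motion=[
    {"claw":-1,"slide":[8,-17,-18],"delta_rot":[-0.018,-0.1,0]},
    {"claw":-1,"slide":[17,-33,-36],"delta_rot":[-0.037,-0.2,0]},
    {"claw":-1,"slide":[25,-50,-55],"delta_rot":[-0.055,-0.298,0.002]},
    {"claw":-1,"slide":[25,-50,-55],"delta_rot":[-0.055,-0.298,0.002]},
  ],
)

```text
time: 13.15
position: [0.4639, -0.1957, 0.3617]
tool_rot: [3.138, -0.043, 0.0]
ft_force: [0.4, -0.2, -0.2]
grip_width: 0.221
grip_force: 0.0
```

Call:
send_rows(
  motion=[
    {"claw":-1,"slide":[0,-48,0],"delta_rot":[0,0,-0.14]},
    {"claw":-1,"slide":[0,-96,0],"delta_rot":[0,0,-0.28]},
    {"claw":-1,"slide":[0,-144,0],"delta_rot":[0,0,-0.42]},
    {"claw":-1,"slide":[0,-192,0],"delta_rot":[0,0,-0.56]},
    {"claw":-1,"slide":[0,-240,0],"delta_rot":[0,0,-0.7]},
  ],
)

```text
time: 13.65
position: [0.4669, 0.041, 0.3599]
tool_rot: [2.966, 1.033, 0.002]
ft_force: [1.4, 0.1, 0.4]
grip_width: 0.01
grip_force: 0.0
```

```bash
python3 - <<'E'
from d import *
st=ctrl.get_state()
print(st["joint_positions"],move(lev(-.025,.36),down(5),st))
E
```

```text
[-0.6847 -0.1333  0.4867  1.7003  0.0626  1.558  -1.1031] (array([ 125.7, -199.5,   -0.2]), array([ 0.0013, -0.0004, -0.9879]))
```

Call:
send_rows(
  motion=[
    {"claw":-1,"slide":[25,-40,0],"delta_rot":[0,0,-0.14]},
    {"claw":-1,"slide":[50,-80,0],"delta_rot":[0,0,-0.28]},
    {"claw":-1,"slide":[75,-120,0],"delta_rot":[0,0,-0.42]},
    {"claw":-1,"slide":[100,-160,0],"delta_rot":[0,0,-0.56]},
    {"claw":-1,"slide":[125.7,-199.5,0],"delta_rot":[0,0,-0.7]},
  ],
)

```text
time: 14.15
position: [0.4421, 0.2755, 0.3597]
tool_rot: [2.432, 1.988, 0.001]
ft_force: [1.1, -0.4, 0.4]
grip_width: 0.005
grip_force: 0.0
```

```bash
python3 - <<'E'
from d import *
st=ctrl.get_state()
print(st["joint_positions"],move(lev(-.025,.24),down(5),st))
E
```

```text
[-0.9029  0.0057  0.2969  1.5868 -0.0008  1.5489 -0.8064] (array([ -0.1,  -0.6, 119.7]), array([ 0.0009,  0.0003, -0.2877]))
```

Call:
send_rows(
  motion=[
    {"claw":-1,"slide":[0,0,40],"delta_rot":[0,0,-0.14]},
    {"claw":-1,"slide":[0,0,80],"delta_rot":[0,0,-0.288]},
    {"claw":-1,"slide":[0,-0.6,120],"delta_rot":[0,0,-0.288]},
    {"claw":-1,"slide":[0,-0.6,120],"delta_rot":[0,0,-0.288]},
  ],
)

```text
time: 14.55
position: [0.4388, 0.2717, 0.234]
tool_rot: [-2.128, -2.311, 0.018]
ft_force: [-1.3, -1.3, -0.1]
grip_width: 0.004
grip_force: 0.0
```

Call:
send_rows(
  motion=[
    {"claw":-1,"slide":[15,0,0],"delta_rot":[0,0,0]},
    {"claw":-1,"slide":[25,0,0],"delta_rot":[0,0,0]},
    {"claw":-1,"slide":[35,0,0],"delta_rot":[0,0,0]},
    {"claw":-1,"slide":[45,0,0],"delta_rot":[0,0,0]},
    {"claw":-1,"slide":[55,0,0],"delta_rot":[0,0,0]},
  ],
)

```text
time: 15.05
position: [0.4377, 0.3297, 0.2402]
tool_rot: [2.124, 2.312, -0.0]
ft_force: [0.8, -2.0, -2.0]
grip_width: 0.01
grip_force: 1.2
```

Call:
send_rows(
  motion=[
    {"claw":-1,"slide":[4,0,0],"delta_rot":[0,0,0]},
    {"claw":-1,"slide":[8,0,0],"delta_rot":[0,0,0]},
    {"claw":-1,"slide":[12,0,0],"delta_rot":[0,0,0]},
    {"claw":-1,"slide":[15,0,0],"delta_rot":[0,0,0]},
    {"claw":-1,"slide":[15,0,0],"delta_rot":[0,0,0]},
  ],
)

```text
time: 15.55
position: [0.4361, 0.3444, 0.2398]
tool_rot: [2.124, 2.314, -0.0]
ft_force: [0.3, -0.8, -1.5]
grip_width: 0.009
grip_force: 0.6
```

```bash
python3 - <<'E'
from d import *
st=ctrl.get_state()
print(st["joint_positions"],move(lev(.0475,.24),down(5),st),st["ft_force"])
E
```

```text
[-0.9492  0.1209  0.2533  1.7055 -0.0303  1.3192 -0.6047] (array([ 3.3, -0.5, -0.2]), array([ 0.0005,  0.0007, -0.0018])) [ 0.335  -0.7687 -1.509 ]
```

Force is about 2 N and there is no stop yet, so I'll push on in small steps.

Call:
send_rows(
  motion=[
    {"claw":-1,"slide":[2,0,0],"delta_rot":[0,0,0]},
    {"claw":-1,"slide":[4,0,0],"delta_rot":[0,0,0]},
    {"claw":-1,"slide":[5,0,0],"delta_rot":[0,0,0]},
    {"claw":-1,"slide":[5,0,0],"delta_rot":[0,0,0]},
  ],
)

```text
time: 15.95
position: [0.4361, 0.3455, 0.2397]
tool_rot: [2.125, 2.308, -0.008]
ft_force: [-0.0, -9.0, 1.8]
grip_width: 0.005
grip_force: 4.3
```

Call:
send_rows(
  motion=[
    {"claw":-1,"slide":[1,0,0],"delta_rot":[0,0,0]},
    {"claw":-1,"slide":[2,0,0],"delta_rot":[0,0,0]},
    {"claw":-1,"slide":[3,0,0],"delta_rot":[0,0,0]},
    {"claw":-1,"slide":[3,0,0],"delta_rot":[0,0,0]},
  ],
)

```text
time: 16.35
position: [0.4361, 0.3459, 0.2396]
tool_rot: [2.126, 2.305, -0.014]
ft_force: [-2.0, -14.9, 4.2]
grip_width: 0.005
grip_force: 6.7
```

The lever is at its stop: the force rose from 9 to 15 N with no further motion. I'll back off and go to the foot.

Call:
send_rows(
  motion=[
    {"claw":-1,"slide":[-15,0,0],"delta_rot":[0,0,0]},
    {"claw":-1,"slide":[-30,0,0],"delta_rot":[0,0,0]},
    {"claw":0,"slide":[-30,0,-45],"delta_rot":[0,0,0]},
    {"claw":0.5,"slide":[-40,0,-90],"delta_rot":[0,0,0]},
    {"claw":1,"slide":[-85,0,-90],"delta_rot":[0,0,0.07]},
  ],
)

```text
time: 16.85
position: [0.4433, 0.2733, 0.3364]
tool_rot: [-2.196, -2.246, -0.021]
ft_force: [0.8, -0.8, -0.3]
grip_width: 0.195
grip_force: 0.0
```

Call:
send_rows(
  motion=[
    {"claw":1,"slide":[-49,0,0],"delta_rot":[0,0,0]},
    {"claw":1,"slide":[-98,0,0],"delta_rot":[0,0,0]},
    {"claw":1,"slide":[-147,0,0],"delta_rot":[0,0,0]},
    {"claw":1,"slide":[-196,0,0],"delta_rot":[0,0,0]},
    {"claw":1,"slide":[-196,0,0],"delta_rot":[0,0,0]},
  ],
)

```text
time: 17.35
position: [0.4462, 0.064, 0.3313]
tool_rot: [2.216, 2.225, 0.005]
ft_force: [-0.0, 0.5, 0.5]
grip_width: 0.65
grip_force: 0.0
```

```bash
python3 - <<'E'
from d import *
st=ctrl.get_state();print(st["position"],st["joint_positions"])
r=ctrl.get_image("wrist");img=r["color"];np.savez("w4.npz",**r)
w2=dict(np.load("w2.npz"));print("w2 toe",onz(w2,260,36,.077))
print("expect",proj(r,[.44,-.02,.077]))
hsv=cv2.cvtColor(img,cv2.COLOR_BGR2HSV)
m=((hsv[...,1]>80)&(hsv[...,2]>25)&((hsv[...,0]>165)|(hsv[...,0]<26))).astype(np.uint8)
k,_,S,C=cv2.connectedComponentsWithStats(m)
for i in range(1,k):
    if S[i][4]>60:print(S[i],C[i],hsv[int(C[i][1]),int(C[i][0])],onz(r,*C[i],.077),onz(r,*C[i],.04))
w=cv2.resize(img[:250],(512,250))
t=ctrl.get_image("top")["color"][130:230,120:220]
cv2.imwrite("pics/f1.png",np.hstack([w,cv2.resize(t,(250,250),interpolation=cv2.INTER_CUBIC)]))
E
```

```text
[0.4462 0.064  0.3313] [-0.7435 -0.1774  0.4748  1.7898  0.081   1.5065 -0.276 ]
w2 toe [ 0.4387 -0.0214  0.077 ]
expect [252.125  223.8078]
[ 243    0   34   61 1607] [259.8662  28.5756] [177 107 121] [0.449  0.2319 0.077 ] [0.4495 0.2413 0.04  ]
[252 142  27  30 602] [265.5831 156.6894] [  2  86 107] [0.4579 0.076  0.077 ] [0.4593 0.0708 0.04  ]
[239 197  26  36 562] [251.1922 214.0445] [11 71 72] [ 0.4387 -0.0054  0.077 ] [ 0.4382 -0.0181  0.04  ]
[130 225  22  55 600] [138.4217 253.54  ] [16 98 65] [ 0.274  -0.0668  0.077 ] [ 0.2582 -0.0853  0.04  ]
[361 225  23  54 688] [373.4811 252.6919] [ 21 101  48] [ 0.6177 -0.0643  0.077 ] [ 0.634  -0.0826  0.04  ]
[ 166  285  344   19 4344] [352.2767 295.0186] [ 16 134  59] [ 0.5926 -0.1347  0.077 ] [ 0.6066 -0.1595  0.04  ]
```

View pics/f1.png

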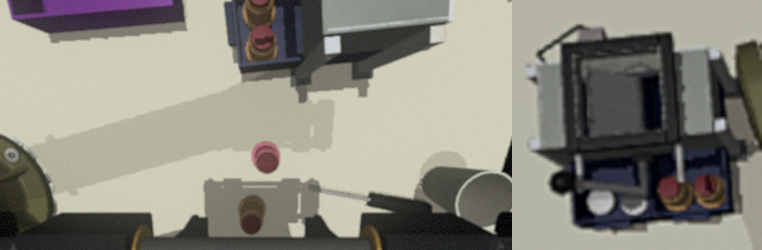

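The top view shows the ball far left and the flap over the left leg, so the lever is fully over. The foot is at (251,214) and the pink look-alike at (265,157).

```bash
python3 - <<'E'
from d import *
st=ctrl.get_state();r=dict(np.load("w4.npz"))
print("driver tip",onz(r,310,187,.004),"pink",onz(r,265.6,156.7,.05))
print(move([.4385,-.0195,.16],down(0),st),move([.4385,-.0195,.051],down(0),st))
E
```

```text
driver tip [0.5339 0.0165 0.004 ] pink [0.4589 0.0722 0.05  ]
(array([-90.6,  -8.7, 170.6]), array([ 0.0024, -0.0024,  0.0127])) (array([-90.8,  -9. , 279.6]), array([ 0.0024, -0.0024,  0.0127]))
```

Call:
send_rows(
  motion=[
    {"claw":0.4,"slide":[-25,-3,40],"delta_rot":[0.002,-0.002,0.013]},
    {"claw":0.4,"slide":[-50,-6,80],"delta_rot":[0.002,-0.002,0.013]},
    {"claw":0.4,"slide":[-75,-9,120],"delta_rot":[0.002,-0.002,0.013]},
    {"claw":0.4,"slide":[-90.6,-8.7,160],"delta_rot":[0.002,-0.002,0.013]},
    {"claw":0.4,"slide":[-90.6,-8.7,170],"delta_rot":[0.002,-0.002,0.013]},
  ],
)

```text
time: 17.95
position: [0.4356, -0.0199, 0.1566]
tool_rot: [-2.218, -2.221, 0.013]
ft_force: [-0.9, -0.1, 0.7]
grip_width: 0.701
grip_force: 0.0
```

Call:
send_rows(
  motion=[
    {"claw":0.4,"slide":[0,0,0],"delta_rot":[0,0,0]},
    {"claw":0.4,"slide":[0,0,0],"delta_rot":[0,0,0]},
  ],
)

```text
time: 18.15
position: [0.4398, -0.0175, 0.1618]
tool_rot: [2.214, 2.225, -0.002]
ft_force: [-0.1, 0.1, 0.3]
grip_width: 0.7
grip_force: 0.0
```

```bash
python3 - <<'E'
from d import *
st=ctrl.get_state();print(st["joint_positions"],st["grip_width"])
print(move([.4385,-.0195,.051],down(0),st))
E
```

```text
[-0.6659 -0.1074  0.6159  2.0715  0.0703  1.1579 -0.076 ] 0.7003576496176259
(array([ -1.7,  -1.4, 110.8]), array([0.001 , 0.0024, 0.0049]))
```

Call:
send_rows(
  motion=[
    {"claw":0.4,"slide":[-1.7,-1.4,35],"delta_rot":[0,0,0.005]},
    {"claw":0.4,"slide":[-1.7,-1.4,70],"delta_rot":[0,0,0.005]},
    {"claw":0.4,"slide":[-1.7,-1.4,100],"delta_rot":[0,0,0.005]},
    {"claw":0.4,"slide":[-1.7,-1.4,110.5],"delta_rot":[0,0,0.005]},
    {"claw":0.4,"slide":[-1.7,-1.4,110.5],"delta_rot":[0,0,0.005]},
  ],
)

```text
time: 18.65
position: [0.4372, -0.0205, 0.0499]
tool_rot: [2.222, 2.22, -0.006]
ft_force: [0.3, -0.0, 0.2]
grip_width: 0.7
grip_force: 0.0
```

Call:
send_rows(
  motion=[
    {"claw":0.1,"slide":[0,0,0],"delta_rot":[0,0,0]},
    {"claw":-1,"slide":[0,0,0],"delta_rot":[0,0,0]},
    {"claw":-1,"slide":[0,0,0],"delta_rot":[0,0,0]},
    {"claw":-1,"slide":[0,0,0],"delta_rot":[0,0,0]},
    {"claw":-1,"slide":[0,0,0],"delta_rot":[0,0,0]},
  ],
  grip_force=15,
)

```text
time: 19.15
position: [0.4378, -0.0213, 0.0505]
tool_rot: [2.223, 2.217, -0.002]
ft_force: [0.0, -0.0, 4.3]
grip_width: 0.403
grip_force: 15.0
```

Call:
send_rows(
  motion=[
    {"claw":-1,"slide":[0,0,-20],"delta_rot":[0,0,0]},
    {"claw":-1,"slide":[0,0,-65],"delta_rot":[0,0,0]},
    {"claw":-1,"slide":[0,0,-110],"delta_rot":[0,0,0]},
    {"claw":-1,"slide":[0,0,-155],"delta_rot":[0,0,0]},
    {"claw":-1,"slide":[0,0,-200],"delta_rot":[0,0,0]},
  ],
)

```text
time: 19.65
position: [0.4364, -0.0211, 0.2514]
tool_rot: [2.224, 2.218, -0.004]
ft_force: [1.6, 0.2, -0.8]
grip_width: 0.411
grip_force: 15.0
```

```bash
python3 - <<'E'
from d import *
st=ctrl.get_state();print(st["joint_positions"],st["grip_width"])
T=M-.006*cyv
print(T,move(T+[0,0,.38],down(5),st))
E
```

```text
[-0.6867 -0.1995  0.5976  1.9513  0.1166  1.3591 -0.1264] 0.411339119459807
[0.5445 0.3035 0.    ] (array([ 324.6,  106.9, -129.6]), array([-0.0017,  0.0023, -0.0904]))
```

Call:
send_rows(
  motion=[
    {"claw":-1,"slide":[20,5,-40],"delta_rot":[0,0,0]},
    {"claw":-1,"slide":[45,12,-80],"delta_rot":[0,0,0]},
    {"claw":-1,"slide":[75,22,-115],"delta_rot":[0,0,0]},
    {"claw":-1,"slide":[118,36,-130],"delta_rot":[0,0,0]},
    {"claw":-1,"slide":[162,50,-130],"delta_rot":[0,0,0]},
  ],
)

```text
time: 20.15
position: [0.489, 0.1427, 0.3822]
tool_rot: [2.224, 2.215, 0.004]
ft_force: [0.5, -0.3, -0.5]
grip_width: 0.407
grip_force: 15.0
```

Call:
send_rows(
  motion=[
    {"claw":-1,"slide":[43,15,0],"delta_rot":[0,0,-0.03]},
    {"claw":-1,"slide":[86,30,0],"delta_rot":[0,0,-0.06]},
    {"claw":-1,"slide":[128,45,0],"delta_rot":[0,0,-0.09]},
    {"claw":-1,"slide":[162,57,0],"delta_rot":[0,0,-0.09]},
    {"claw":-1,"slide":[162,57,0],"delta_rot":[0,0,-0.09]},
  ],
)

```text
time: 20.65
position: [0.544, 0.3096, 0.3753]
tool_rot: [-2.113, -2.323, 0.01]
ft_force: [-0.4, -0.1, -0.7]
grip_width: 0.407
grip_force: 15.0
```

```bash
python3 - <<'E'
from d import *
st=ctrl.get_state();print(st["joint_positions"],st["grip_width"])
T=M-.006*cyv
print(move(T+[0,0,.25],down(5),st))
E
```

```text
[-0.8701  0.2547  0.3969  1.2984 -0.0967  1.6137 -0.3933] 0.4070025218323427
(array([ -5.7,   0.6, 125.4]), array([-0.0054,  0.0033,  0.0077]))
```

Call:
send_rows(
  motion=[
    {"claw":-1,"slide":[-5,0,30],"delta_rot":[0,0,0]},
    {"claw":-1,"slide":[-5,0,60],"delta_rot":[0,0,0]},
    {"claw":-1,"slide":[-5.7,0.6,90],"delta_rot":[0,0,0]},
    {"claw":-1,"slide":[-5.7,0.6,115],"delta_rot":[0,0,0]},
    {"claw":-1,"slide":[-5.7,0.6,122],"delta_rot":[0,0,0]},
  ],
)

```text
time: 21.15
position: [0.5443, 0.2957, 0.2531]
tool_rot: [-2.123, -2.315, 0.014]
ft_force: [-0.8, 0.3, -0.4]
grip_width: 0.408
grip_force: 15.0
```

Call:
send_rows(
  motion=[
    {"claw":-1,"slide":[0,0,0],"delta_rot":[0,0,0]},
    {"claw":-1,"slide":[0,0,0],"delta_rot":[0,0,0]},
  ],
)

```text
time: 21.35
position: [0.5467, 0.2973, 0.2581]
tool_rot: [2.122, 2.315, -0.002]
ft_force: [0.3, 0.8, 0.0]
grip_width: 0.405
grip_force: 15.0
```

Call:
send_rows(
  motion=[
    {"claw":0.4,"slide":[0,0,3],"delta_rot":[0,0,0]},
    {"claw":0.4,"slide":[0,0,3],"delta_rot":[0,0,0]},
    {"claw":0.4,"slide":[0,0,3],"delta_rot":[0,0,0]},
    {"claw":0.4,"slide":[0,0,-10],"delta_rot":[0,0,0]},
    {"claw":0.4,"slide":[0,0,-50],"delta_rot":[0,0,0]},
  ],
)

```text
time: 21.85
position: [0.5444, 0.2967, 0.304]
tool_rot: [-2.122, -2.316, 0.016]
ft_force: [-0.0, 0.1, 0.1]
grip_width: 0.683
grip_force: 0.0
```

Call:
send_rows(
  motion=[
    {"claw":0.4,"slide":[-30,0,-40],"delta_rot":[0,0,0]},
    {"claw":0.4,"slide":[-70,0,-60],"delta_rot":[0,0,0]},
    {"claw":0.4,"slide":[-115,0,-60],"delta_rot":[0,0,0]},
    {"claw":0.4,"slide":[-160,0,-60],"delta_rot":[0,0,0]},
    {"claw":0.4,"slide":[-205,0,-60],"delta_rot":[0,0,0]},
  ],
)

```text
time: 22.35
position: [0.5643, 0.0916, 0.3689]
tool_rot: [2.121, 2.315, -0.001]
ft_force: [0.1, -0.4, -0.1]
grip_width: 0.698
grip_force: 0.0
```

Call:
send_rows(
  motion=[
    {"claw":0.4,"slide":[-20,0,0],"delta_rot":[0,0,0]},
    {"claw":0.4,"slide":[-20,0,0],"delta_rot":[0,0,0]},
    {"claw":0.4,"slide":[-20,0,0],"delta_rot":[0,0,0]},
  ],
)

```text
time: 22.65
position: [0.566, 0.0739, 0.3682]
tool_rot: [2.122, 2.315, -0.002]
ft_force: [-0.1, 1.0, -1.2]
grip_width: 0.703
grip_force: 0.0
```

```bash
python3 - <<'E'
from d import *
st=ctrl.get_state();print(st["time"],st["grip_width"])
w=ctrl.get_image("wrist")["color"];t=ctrl.get_image("top")["color"];s=ctrl.get_image("scene")["color"]
f=lambda i:cv2.resize(i,(400,300),interpolation=cv2.INTER_CUBIC)
cv2.imwrite("pics/end.png",np.vstack([np.hstack([f(w),f(t[130:230,115:248])]),np.hstack([f(s[220:355,230:410]),f(t[60:225,200:420])])]))
E
```

```text
22.65 0.7033166653989644
```

View pics/end.png

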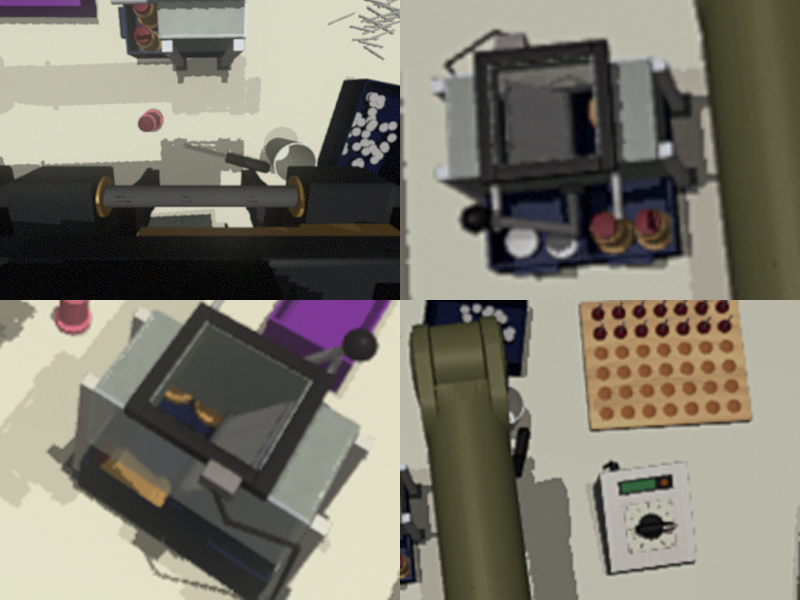

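The last picture shows the foot lying in the feet bin: through the clear wall at (135,480), and through the mouth at (592,115). The ball is far over at (475,218), the dial pointer is at 3 o'clock, and the cup and screwdriver have not moved.

```bash
python3 -c "
from bench import ctrl
print(ctrl.close_job())"
```

```text
the job is handed in; nothing more can be done
None
```

The job is handed in after about 23 s of robot time: dial at 8, lever fully over towards +y, the foot dropped through the mouth into the feet bin, cup and screwdriver untouched; joint 7 briefly read 2.6902 against its 2.69 limit during one hand turn.

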